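# Lock the push-and-turn filler cap of a hydraulic power pack

### The arm

A 6-joint arm with a two-finger parallel gripper is mounted at the origin on a cart in front of the work surface, level with it; the furniture and walls round the work are solid. World frame = base frame: x ahead of the robot, y to its left, z up, the work surface at z = 0. Lengths are in m, angles in rad, forces in N, time in s.
With the tool pointing down it reaches from about 0.225 to 0.875 m from the base axis. Payload 3.4 kg.
Tool frame: the origin (TCP) lies midway between the tips of the shut fingers; the grasp point (between the pads) lies 19 mm behind it (arm.grip_depth is the distance from the TCP to the grasp point, in m); z points along the fingers, y is the direction in which the jaws open and shut (so a half turn about z gives the same grasp; the last joint's range is limited). The gripper opens to 85 mm and grips with 20 to 120 N. Pads are 22 mm wide; open, the fingers measure 114 mm over their backs; the gripper's body (76 mm by 85 mm) begins 54 mm behind the grasp point. The pads swing forward as they close: fully open they stand 13 mm farther back than shut.
Start: joints at [1.198, 0.276, 1.505, -0, 1.361, -0.121], TCP at [0.143, 0.557, 0.231] pointing down, gripper open.
Joint ranges: [-2.89, 2.89], [-0.75, 2.08], [0.22, 2.7], [-1.18, 4.32], [0.11, 2.71], [-2.7, 2.7]. Speed limits (rad/s): [2.57, 2.57, 3.14, 3.14, 3.14, 3.14].

### API

Orientations are given as a unit quaternion [x, y, z, w].
In Python, from station import telemetry, optics, hand_in, arm gives the robot as it stands.
- The arm moves only by the tool play_rows, never from a script. Its argument "moves" is a list of rows, each a list of 7 numbers: the shift along the world's x, y, z in mm, then the turn, a rotation vector about the world's x, y, z in rad, then the opening, from 0 (shut) to 1 (fully open). In form: [[tx, ty, tz, ax, ay, az, grip], ...]. A call has 1 to 10 rows; each row shifts and turns the commanded pose from where the row before left it; what a row does not reach is not made up. A row lasts 1/12 s, in which the tool goes at most 41.7 mm and 7.16 degrees, less where a joint would pass 70% of its speed; a pose out of reach is approached as far as the arm can. A call is refused whole if a number of a shift passes 41.7 or a number of a turn 0.125, either way. A call with a gripper value outside its range is refused whole. The fingers move at their own pace and stop on an object; "squeeze" is the grip in N (left out, the last holds). Time passes only in rows, so rows that do not move let the fingers close. It gives the time, the measured TCP pose, the force and the opening at its end, in the units of the state.
- telemetry.sense(): the state, without advancing time (a new reading comes with each control period).
- optics.read_camera(name): name is "side" or "top"; returns a dict with "image" (420x560x3 uint8, blue, green, red), "intrinsics" (3x3 intrinsics, pixels), "rvec" (rotation vector, rad) and "tvec" (3), from world to camera coordinates, as OpenCV has them. Camera axes: x right, y down, z forward; pixel columns grow to the right and rows downward; lengths in m; the calibration is good to about 2 mm. A picture is of the moment at which its call begins. There is no depth.
- hand_in(): hands the job in, once; it reports no verdict.
The state is a dict: "time_s": time; "qpos": joint angles; "joint_vel": joint speeds; "joint_torque": joint torques, N m; "ee_pos": TCP position; "tool_rot": TCP orientation; "wrist_force": force on the tool from outside, world axes, zero at the start; "moment": the same for the moment, N m; "finger_gap": opening from 0.0 (shut) to 1.0 (fully open).
Only numpy, scipy, OpenCV 4.12 (cv2) and the standard library are available. Lean on these libraries where they do the work, as an engineer would, in place of code of your own. Each camera call takes 0.05 s, during which the arm holds its last target.

### The job

The hydraulic power pack's tank has been topped up, but its red filler cap has only been laid loosely on the neck. Turn the cap until its lugs drop into the notches of the neck, then press it down against its spring and twist it clockwise to the stop, so that it springs up into its locked place and stays there when you let go. Do not force it: without enough pressing it will not turn.

Things in the scene. Friction and masses are not known exactly. Their poses are not given: they have to be found in the camera images.
- cap_bar (a point): Centre of the grip bar of the loose red filler cap (0.18 kg, 61 mm across, flat top 36.5 mm above its rim). Bar: 52 mm along x, 12 mm wide, 16.5 mm high; white line on it; looks the same turned by 180 degrees. Point: on the axis, 8.5 mm above the flat top, 8 mm below the bar's top. Fingers can stand on the flat top beside the bar to press and turn, or grip the bar.
- cap_rim (a point): Centre of the cap's lower rim, on its axis, 45 mm below cap_bar. Inside the skirt are two lugs in line with the ends of the bar. At the start they lie loose on the neck's flange, the bar 30 to 65 degrees anticlockwise (from above) of the notches. With the bar along the notches (within 8 degrees) the cap drops by itself about 7 mm. It has 1 mm of play sideways.
- neck_top (a point): Centre of the filler neck's top, fixed to the bolted-down green tank (150 x 200 x 137 mm), z up, 171.5 mm above the bench. Its x (either way) is the line of the two notches: two yellow paint lines on the dark collar round the neck. cap_bar is 33 mm above it at the start, about 26 mm when dropped in, 22 mm when locked. The tank's motor lies on the +y side, lower than the cover.
- lock_line (a point): Same point; its x (either way) is the bar's direction when locked, 68 degrees clockwise (from above) of the notches: two white paint lines on the collar. 4 degrees of play, then a stop. To get there the cap must be held 13 to 16.5 mm below its starting height (at 16.5 the skirt meets the collar, hard). Let go there, it springs up behind a hump and stays; let go earlier, it does not.
- cap_seal (a joint): Spring-loaded sealing disc inside the cap, pushed in by the neck as the cap is pressed: 0 free (at the start), 0.0015 dropped into the notches, 0.0055 locked, 0.0075 to 0.011 pressed far enough for the lugs to pass under the flange (9 to 13 N; 1.2 N per mm). Unpressed, the cap cannot turn out of the notches; over 3 N m of twist breaks the lugs.
Not all that is in view belongs to the job. What is shaped like the part that bears cap_bar but purple or yellow is not meant.

How it is judged:
By the outcome, as a careful person would: the job done as asked, in the order asked, and still so for the second after the job is handed in, with the robot touching nothing.
It also fails if it takes over 51 s, if anything falls off the work surface, if the arm or the gripper's body presses on something with over 40 N, if the wrist force passes 120 N, or if a joint passes its speed limit or range.

## Working session

There is one attempt and no reset: what is moved stays moved. The work goes in short steps, Python scripts to look and compute and a tool call to move; the robot and the scene stay as the last step left them, time stands still between calls to the robot, and variables do not carry over. Pictures are saved under pics/ and viewed, and the job is handed in when it is done.

Besides the shell and the picture viewer there is one more tool, called as a command line: name --pt "numbers of a row" for each row, then --argument value for the rest. play_rows: Moves the arm, as the interface text tells. Its arguments: {"type":"object","properties":{"moves":{"type":"array","items":{"type":"array","items":{"type":"number"}}},"squeeze":{"type":"number"}},"required":["moves"]}

```bash
mkdir -p pics
cat > h.py <<'E'
import numpy as np, cv2
from station import telemetry, optics, arm
def cam(n):
    c=optics.read_camera(n); R=cv2.Rodrigues(np.array(c['rvec'],float))[0]
    return c['image'],np.array(c['intrinsics'],float),R,np.array(c['tvec'],float).reshape(3)
def plane(uv,K,R,t,z):
    d=R.T@np.linalg.inv(K)@np.array([uv[0],uv[1],1.]); o=-R.T@t
    return o+d*(z-o[2])/d[2]
def proj(p,K,R,t):
    q=K@(R@np.array(p,float)+t); return q[:2]/q[2]
E
python3 - <<'E'
from h import *
s=telemetry.sense(); print({k:np.round(v,3) for k,v in s.items()})
for n in('top','side'):
    im,K,R,t=cam(n); cv2.imwrite(f'pics/{n}0.png',im); print(n,K.tolist(),-R.T@t)
E
```

```text
{'time_s': np.float64(0.0), 'qpos': array([ 1.198,  0.277,  1.506, -0.   ,  1.361, -0.121]), 'joint_vel': array([-0.   ,  0.   ,  0.001,  0.001,  0.001,  0.   ]), 'joint_torque': array([-0.0000e+00, -4.1678e+01, -2.4580e+01,  0.0000e+00,  1.1000e-02,
       -0.0000e+00]), 'ee_pos': array([0.143, 0.556, 0.23 ]), 'tool_rot': array([ 0.126,  0.992, -0.001, -0.   ]), 'wrist_force': array([ 0.082, -1.006,  0.49 ]), 'moment': array([ 0.019,  0.032, -0.035]), 'finger_gap': np.float64(1.005)}
top [[492.0877010320011, 0.0, 277.91889296825974], [0.0, 492.0877010320011, 211.27381874199827], [0.0, 0.0, 1.0]] [0.48121371 0.2187049  1.1686498 ]
side [[429.56628641301535, 0.0, 284.18179613069583], [0.0, 429.56628641301535, 212.01666226593503], [0.0, 0.0, 1.0]] [0.38590806 0.84155356 0.67055905]
```

View pics/top0.png

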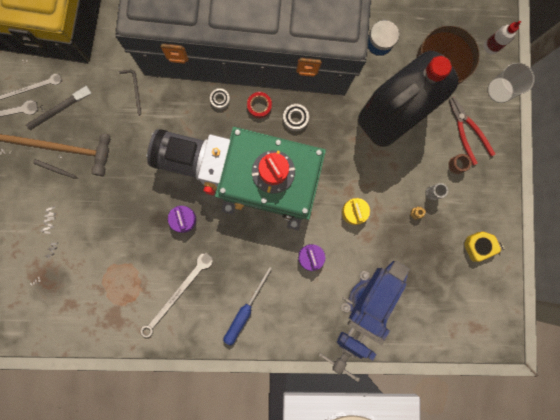

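View pics/side0.png

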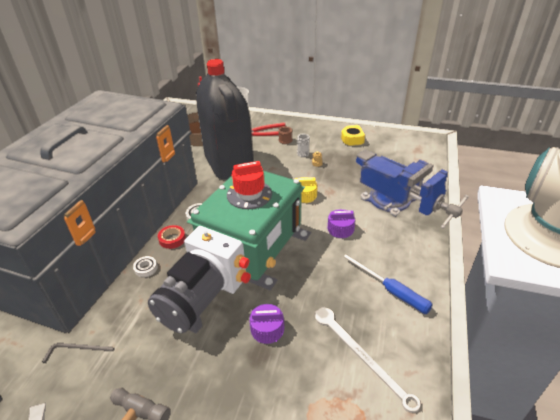

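Candidates, in top-view pixels: red cap on the tank (274,168), purple caps (181,219) and (312,257), yellow cap (357,211), and the oil can's red lid (440,67). Only the first is red and sits on the tank's neck with a bar and white line. I'll confirm it in a crop.

Run:
```python
from h import *
im,K,R,t=cam('top')
c=im[125:215,225:325]; a=cv2.resize(c,None,fx=6,fy=6,interpolation=cv2.INTER_CUBIC)
cv2.imwrite('pics/topcrop.png',a)
im2,K2,R2,t2=cam('side')
c=im2[150:230,200:300]; cv2.imwrite('pics/sidecrop.png',cv2.resize(c,None,fx=7,fy=7,interpolation=cv2.INTER_CUBIC))
```

```text
(no output)
```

View pics/topcrop.png

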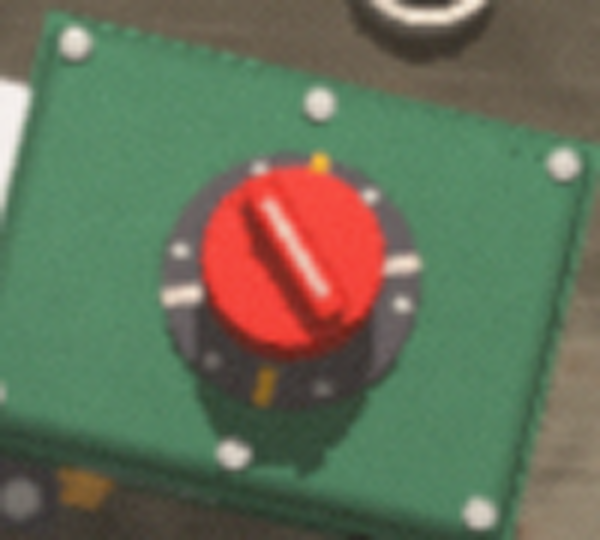

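View pics/sidecrop.png

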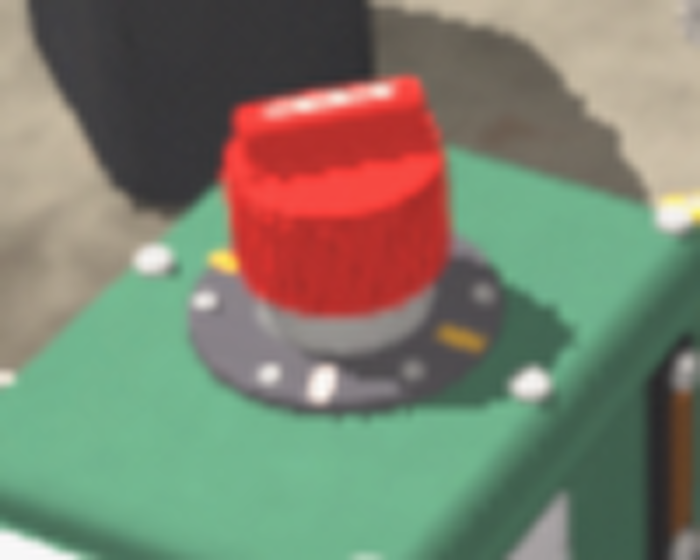

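The red cap is confirmed: bar line from crop (267,200) to (322,296), yellow marks at (320,162) and (264,388), white marks at (402,264) and (182,295). Next I'll measure them in world coordinates.

Run:
```python
from h import *
im,K,R,t=cam('top')
f=lambda u,v:(u/6+225-.42,v/6+125-.42)
def red(im,K): 
    h=cv2.cvtColor(im,cv2.COLOR_BGR2HSV); return (((h[...,0]<8)|(h[...,0]>172))&(h[...,1]>150)&(h[...,2]>100)).astype(np.uint8)
def show(n,a,b,z):
    A=plane(f(*a),K,R,t,z);B=plane(f(*b),K,R,t,z);d=B-A
    print(n,A.round(4),B.round(4),'mid',((A+B)/2).round(4),'ang',np.degrees(np.arctan2(d[1],d[0]))%180,'len',np.linalg.norm(d))
show('yellow',(320,162),(264,388),.143)
show('white',(402,264),(182,295),.143)
show('bar',(267,200),(322,296),.2125)
# white line by mask
h=cv2.cvtColor(im,cv2.COLOR_BGR2HSV)
sub=(slice(155,182),slice(262,286))
m=np.zeros(im.shape[:2],np.uint8)
m[155:177,266:282]=((h[...,1]<120)&(h[...,2]>130))[155:177,266:282]
ys,xs=np.nonzero(m);print(len(xs))
P=np.array([plane((x,y),K,R,t,.2125)[:2] for x,y in zip(xs,ys)])
c=P.mean(0);u=np.linalg.svd(P-c)[2][0];print('line',c,np.degrees(np.arctan2(u[1],u[0]))%180)
# side view check
im2,K2,R2,t2=cam('side')
h2=cv2.cvtColor(im2,cv2.COLOR_BGR2HSV)
m=np.zeros(im2.shape[:2],np.uint8);s=(slice(158,170),slice(234,260)); m[s]=((h2[...,1]<130)&(h2[...,2]>170))[s]
ys,xs=np.nonzero(m)
P=np.array([plane((x,y),K2,R2,t2,.2125)[:2] for x,y in zip(xs,ys)]);c=P.mean(0);u=np.linalg.svd(P-c)[2][0];print(len(xs),xs.mean(),ys.mean(),'side',c,np.degrees(np.arctan2(u[1],u[0]))%180)
g=lambda u,v:(u/7+200-.43,v/7+150-.43)
A=plane(g(222,262),K2,R2,t2,.143);B=plane(g(461,338),K2,R2,t2,.143);print('side yellow',A,B,(A+B)/2,np.degrees(np.arctan2(*(B-A)[1::-1]))%180)
```

```text
yellow [0.6904 0.1874 0.143 ] [0.6098 0.2051 0.143 ] mid [0.6501 0.1963 0.143 ] ang 167.57303231233132 len 0.0825622473443703
white [0.655  0.1577 0.143 ] [0.6418 0.2347 0.143 ] mid [0.6484 0.1962 0.143 ] ang 99.72019367690156 len 0.07804507368066468
bar [0.6631 0.2066 0.2125] [0.6319 0.1878 0.2125] mid [0.6475 0.1972 0.2125] ang 30.974805690106223 len 0.03642933041285463
32
line [0.6473967  0.19691194] 33.028873166519475
47 246.59574468085106 163.61702127659575 side [0.64700171 0.19768509] 34.880767608596315
side yellow [0.68841681 0.18953913 0.143     ] [0.6094993  0.20632637 0.143     ] [0.64895806 0.19793275 0.143     ] 167.99111074346456
```

play_rows --pt "10 -7 10 0 0 0.04 0.5" --pt "25 -18 10 0 0 0.04 0.5" --pt "25 -18 10 0 0 0.04 0.5" --pt "25 -18 5 0 0 0.04 0.5" --pt "25 -18 0 0 0 0.04 0.5" --pt "25 -18 0 0 0 0.04 0.5" --pt "25 -18 0 0 0 0.04 0.5" --pt "25 -18 0 0 0 0.04 0.5" --pt "25 -18 0 0 0 0.04 0.5" --pt "25 -18 0 0 0 0.04 0.5" --squeeze 50

```text
time_s: 1.13
ee_pos: [0.3793, 0.3868, 0.2664]
tool_rot: [-0.075, 0.997, 0.0, 0.0]
wrist_force: [0.4, 0.3, -0.6]
finger_gap: 0.501
```

play_rows --pt "25 -18 0 0 0 0.04 0.5" --pt "25 -18 0 0 0 0.04 0.5" --pt "25 -18 0 0 0 0.04 0.5" --pt "25 -18 0 0 0 0.04 0.5" --pt "25 -18 0 0 0 0.04 0.5" --pt "25 -18 0 0 0 0.04 0.5" --pt "25 -18 0 0 0 0.04 0.5" --pt "25 -18 0 0 0 0.04 0.5" --pt "25 -18 0 0 0 0.04 0.5" --pt "25 -18 0 0 0 0.04 0.5"

```text
time_s: 1.97
ee_pos: [0.6293, 0.2068, 0.2662]
tool_rot: [-0.272, 0.962, 0.0, -0.0]
wrist_force: [0.3, 0.0, -0.4]
finger_gap: 0.497
```

```bash
cat >> h.py <<'E'
def st():
    from scipy.spatial.transform import Rotation as Ro
    s=telemetry.sense(); M=Ro.from_quat(s['tool_rot']).as_matrix()
    print('t',round(s['time_s'],2),'p',np.round(s['ee_pos'],4),'yaw',np.degrees(np.arctan2(M[1,1],M[0,1])).round(2),'z',M[:,2].round(3),'F',np.round(s['wrist_force'],1),'M',np.round(s['moment'],2),'gap',round(s['finger_gap'],3),'q',np.round(s['qpos'],2))
    return s
E
python3 -c "
from h import *
st()"
```

```text
t 1.97 p [0.6293 0.2068 0.2662] yaw 121.51 z [-0.  0. -1.] F [ 0.3  0.  -0.4] M [ 0.01 -0.04 -0.  ] gap 0.497 q [ 0.21  0.4   1.24  0.    1.51 -1.91]
```

play_rows --pt "10 -5 0 0 0 0.026 0.4" --pt "9 -5 0 0 0 0 0.4" --pt "0 0 0 0 0 0 0.4" --pt "0 0 -10 0 0 0 0.4" --pt "0 0 -10 0 0 0 0.4" --pt "0 0 -6 0 0 0 0.4" --pt "0 0 0 0 0 0 0.4" --pt "0 0 0 0 0 0 0.4"

```text
time_s: 2.63
ee_pos: [0.6462, 0.1985, 0.2396]
tool_rot: [-0.284, 0.959, 0.0, -0.001]
wrist_force: [-0.1, -1.0, 0.2]
finger_gap: 0.399
```

Run:
```python
from h import *
st()
im,K,R,t=cam('side'); cv2.imwrite('pics/s1.png',cv2.resize(im[120:230,180:310],None,fx=5,fy=5,interpolation=cv2.INTER_CUBIC))
im,K,R,t=cam('top'); cv2.imwrite('pics/t1.png',cv2.resize(im[110:230,210:340],None,fx=5,fy=5,interpolation=cv2.INTER_CUBIC))
```

```text
t 2.63 p [0.6462 0.1985 0.2396] yaw 122.95 z [-0.002 -0.    -1.   ] F [-0.1 -1.   0.2] M [ 0.03 -0.01 -0.05] gap 0.399 q [ 0.2   0.43  1.25  0.    1.46 -1.95]
```

View pics/s1.png

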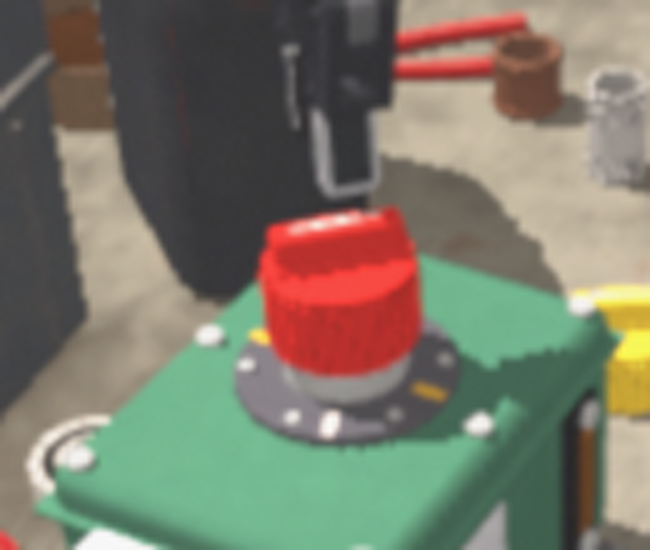

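View pics/t1.png

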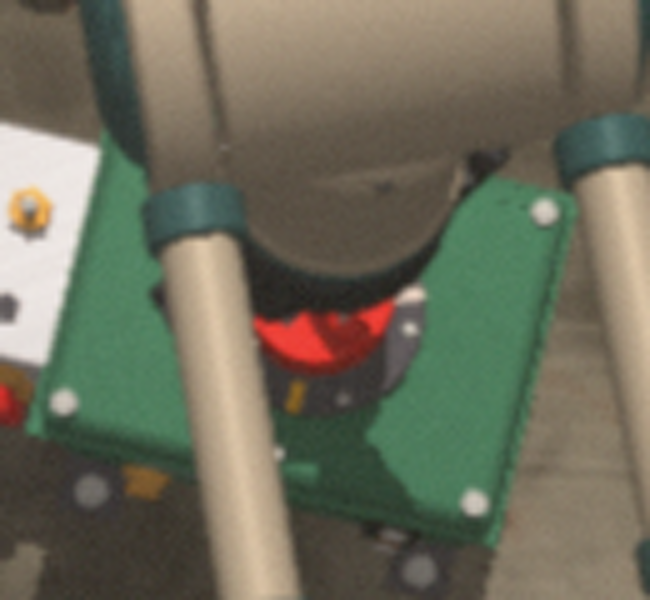

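play_rows --pt "1 -1 -8 0 0 0 0.4" --pt "0 0 -8 0 0 0 0.4" --pt "0 0 -8 0 0 0 0.4" --pt "0 0 -8 0 0 0 0.4" --pt "0 0 -5 0 0 0 0.4" --pt "0 0 -3 0 0 0 0.4" --pt "0 0 0 0 0 0 0.4"

```text
time_s: 3.32
ee_pos: [0.6478, 0.1968, 0.1991]
tool_rot: [-0.283, 0.959, 0.0, -0.001]
wrist_force: [0.1, -0.5, 0.0]
finger_gap: 0.399
```

play_rows --pt "0 0 0 0 0 0 0.25" --pt "0 0 0 0 0 0 0.2" --pt "0 0 0 0 0 0 0.1" --pt "0 0 0 0 0 0 0" --pt "0 0 0 0 0 0 0" --pt "0 0 0 0 0 0 0" --pt "0 0 0 0 0 0 0" --squeeze 40

```text
time_s: 3.9
ee_pos: [0.6486, 0.197, 0.2009]
tool_rot: [-0.283, 0.959, 0.0, 0.001]
wrist_force: [0.6, 0.3, 1.9]
finger_gap: 0.125
```

Run:
```python
from h import *
st()
im,K,R,t=cam('side'); cv2.imwrite('pics/s2.png',cv2.resize(im[120:230,180:310],None,fx=5,fy=5,interpolation=cv2.INTER_CUBIC))
```

```text
t 3.9 p [0.6486 0.197  0.2009] yaw 122.9 z [ 0.001  0.    -1.   ] F [0.6 0.3 1.9] M [-0.01  0.04 -0.03] gap 0.125 q [ 0.19  0.45  1.32  0.    1.38 -1.95]
```

View pics/s2.png

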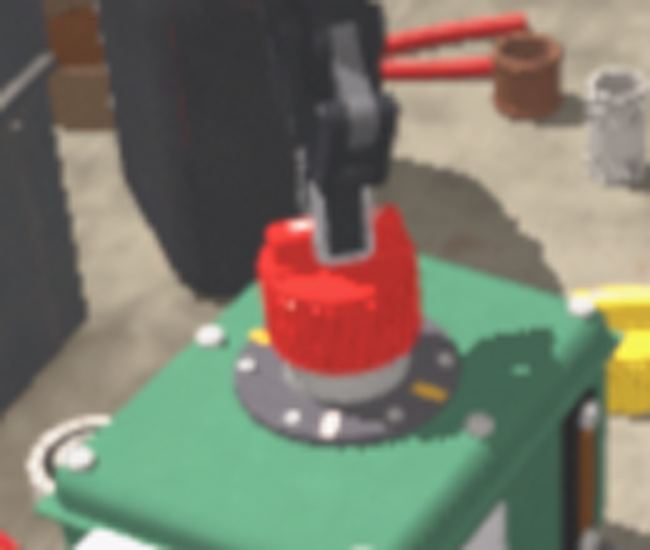

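play_rows --pt "0 0 0 0 0 -0.079 0" --pt "0 0 0 0 0 -0.079 0" --pt "0 0 0 0 0 -0.079 0" --pt "0 0 0 0 0 -0.079 0" --pt "0 0 0 0 0 -0.079 0" --pt "0 0 0 0 0 -0.079 0" --pt "0 0 0 0 0 -0.079 0" --pt "0 0 0 0 0 -0.079 0" --pt "0 0 0 0 0 -0.079 0" --pt "0 0 0 0 0 -0.079 0"

```text
time_s: 4.78
ee_pos: [0.6478, 0.1968, 0.1997]
tool_rot: [0.11, 0.994, -0.0, -0.001]
wrist_force: [0.0, 1.2, -2.4]
finger_gap: 0.123
```

play_rows --pt "0 0 0 0 0 0 0" --pt "0 0 0 0 0 0 0"

```text
time_s: 4.95
ee_pos: [0.6478, 0.1968, 0.1995]
tool_rot: [0.107, 0.994, -0.0, -0.001]
wrist_force: [0.1, -0.1, -2.3]
finger_gap: 0.126
```

Run:
```python
from h import *
st()
im,K,R,t=cam('side'); cv2.imwrite('pics/s3.png',cv2.resize(im[120:230,180:310],None,fx=5,fy=5,interpolation=cv2.INTER_CUBIC))
```

```text
t 4.95 p [0.6478 0.1968 0.1995] yaw 77.75 z [-0.002 -0.    -1.   ] F [ 0.1 -0.1 -2.3] M [-0.   -0.04  0.01] gap 0.126 q [ 0.19  0.45  1.32  0.    1.38 -1.16]
```

View pics/s3.png

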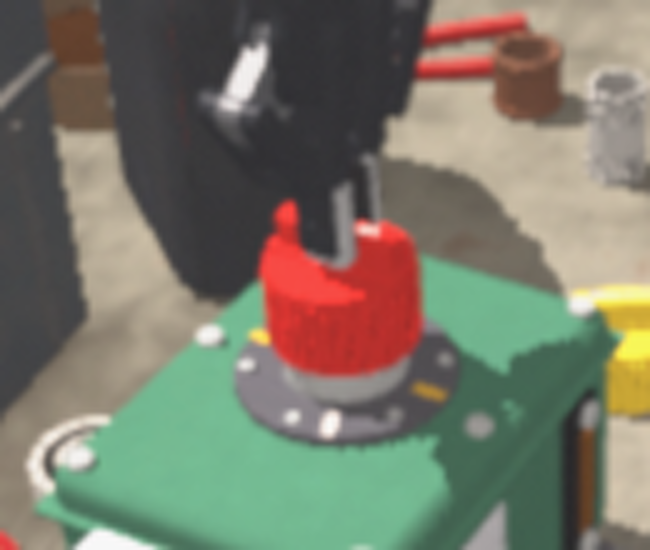

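The cap turned with the jaws, and its bar now lies along the yellow marks at side crop (262,337) and (430,390). The wrist carries its weight (-2.3 N). I'll open slightly so it drops.

play_rows --pt "0 0 0 0 0 0 0.2" --pt "0 0 0 0 0 0 0.25" --pt "0 0 0 0 0 0 0.25" --pt "0 0 0 0 0 0 0.25" --pt "0 0 0 0 0 0 0.25"

```text
time_s: 5.42
ee_pos: [0.6484, 0.1969, 0.2006]
tool_rot: [0.108, 0.994, 0.0, 0.0]
wrist_force: [0.1, 0.3, -0.1]
finger_gap: 0.249
```

Run:
```python
from h import *
st()
im,K,R,t=cam('side'); cv2.imwrite('pics/s4.png',cv2.resize(im[120:230,180:310],None,fx=5,fy=5,interpolation=cv2.INTER_CUBIC))
```

```text
t 5.42 p [0.6484 0.1969 0.2006] yaw 77.65 z [ 0.001  0.    -1.   ] F [ 0.1  0.3 -0.1] M [ 0.   -0.03 -0.05] gap 0.249 q [ 0.19  0.45  1.32  0.    1.38 -1.16]
```

View pics/s4.png

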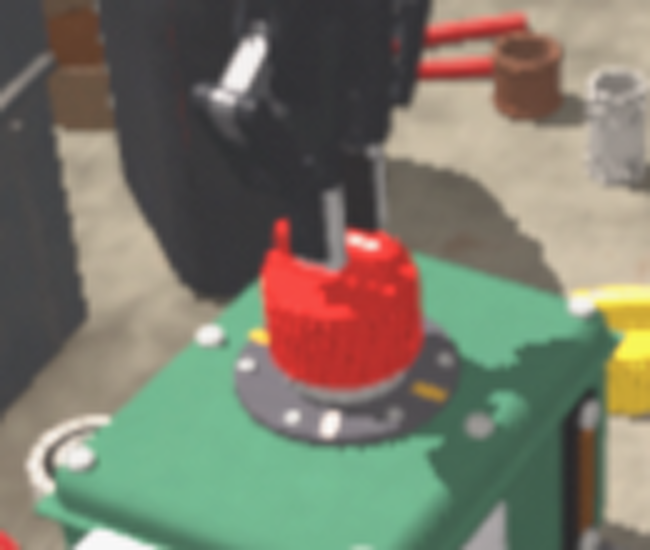

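It dropped: the rim's lower edge moved from crop y 372 to 387, about 3 px or 7 mm. Now I'll follow it down, regrip and press 8 mm.

play_rows --pt "0 0 -4 0 0 0 0.25" --pt "0 0 -4 0 0 0 0.25" --pt "0 0 0 0 0 0 0.1" --pt "0 0 0 0 0 0 0" --pt "0 0 0 0 0 0 0" --pt "0 0 0 0 0 0 0" --pt "0 0 0 0 0 0 0" --squeeze 70

```text
time_s: 6.05
ee_pos: [0.648, 0.1971, 0.1922]
tool_rot: [0.108, 0.994, 0.0, -0.0]
wrist_force: [-1.2, 1.3, -0.2]
finger_gap: 0.118
```

```bash
python3 -c "
from h import *
st()"
```

```text
t 6.05 p [0.648  0.1971 0.1922] yaw 77.64 z [-0.001  0.    -1.   ] F [-1.2  1.3 -0.2] M [ 0.18  0.13 -0.02] gap 0.118 q [ 0.19  0.45  1.33  0.    1.36 -1.16]
```

play_rows --pt "0 0 -2 0 0 0 0" --pt "0 0 -2 0 0 0 0" --pt "0 0 -2 0 0 0 0" --pt "0 0 -2 0 0 0 0" --pt "0 0 0 0 0 0 0" --pt "0 0 0 0 0 0 0"

```text
time_s: 6.55
ee_pos: [0.6484, 0.1973, 0.1857]
tool_rot: [0.108, 0.994, 0.001, 0.001]
wrist_force: [-1.3, 1.2, 5.3]
finger_gap: 0.113
```

Run:
```python
from h import *
st()
im,K,R,t=cam('side'); cv2.imwrite('pics/s5.png',cv2.resize(im[120:230,180:310],None,fx=5,fy=5,interpolation=cv2.INTER_CUBIC))
```

```text
t 6.55 p [0.6484 0.1973 0.1857] yaw 77.64 z [ 0.002  0.001 -1.   ] F [-1.3  1.2  5.3] M [ 0.24  0.45 -0.04] gap 0.113 q [ 0.19  0.45  1.34  0.    1.35 -1.16]
```

View pics/s5.png

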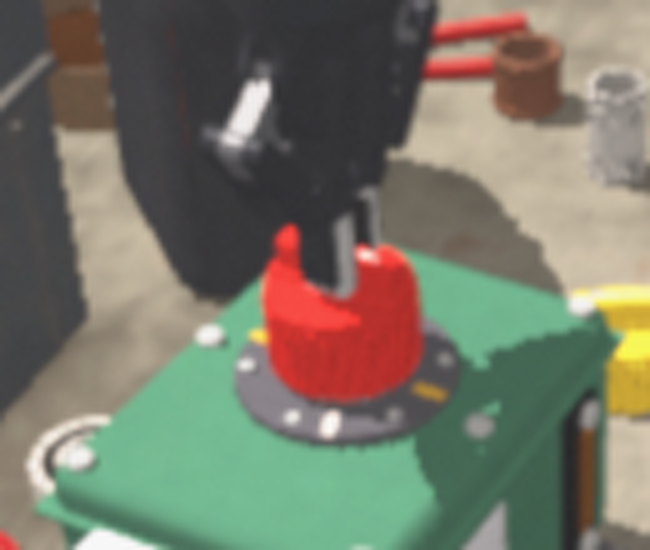

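play_rows --pt "0 0 -1 0 0 0 0" --pt "0 0 -1 0 0 0 0" --pt "0 0 0 0 0 0 0" --pt "0 0 0 0 0 0 0"

```text
time_s: 6.93
ee_pos: [0.6485, 0.1973, 0.1843]
tool_rot: [0.108, 0.994, 0.001, 0.001]
wrist_force: [-2.4, 1.7, 8.7]
finger_gap: 0.117
```

```bash
python3 -c "
from h import *
st()"
```

```text
t 6.93 p [0.6485 0.1973 0.1843] yaw 77.65 z [ 0.002  0.001 -1.   ] F [-2.4  1.7  8.7] M [0.17 0.47 0.01] gap 0.117 q [ 0.19  0.46  1.34  0.    1.34 -1.16]
```

play_rows --pt "0 0 -1 0 0 0 0" --pt "0 0 0 0 0 0 0" --pt "0 0 0 0 0 0 0"

```text
time_s: 7.18
ee_pos: [0.6486, 0.1973, 0.1835]
tool_rot: [0.108, 0.994, 0.001, 0.001]
wrist_force: [-2.3, 2.0, 8.8]
finger_gap: 0.118
```

```bash
python3 -c "
from h import *
st()"
```

```text
t 7.18 p [0.6486 0.1973 0.1835] yaw 77.65 z [ 0.002  0.001 -1.   ] F [-2.3  2.   8.8] M [ 0.11  0.54 -0.02] gap 0.118 q [ 0.19  0.46  1.34  0.    1.34 -1.16]
```

play_rows --pt "0 0 0 0 0 -0.06 0" --pt "0 0 0 0 0 -0.06 0" --pt "0 0 0 0 0 -0.06 0" --pt "0 0 0 0 0 0 0"

```text
time_s: 7.52
ee_pos: [0.6488, 0.1976, 0.1837]
tool_rot: [0.198, 0.98, 0.001, 0.001]
wrist_force: [-2.1, 2.7, 9.3]
finger_gap: 0.12
```

Run:
```python
from h import *
st()
im,K,R,t=cam('side'); cv2.imwrite('pics/s6.png',cv2.resize(im[120:230,180:310],None,fx=5,fy=5,interpolation=cv2.INTER_CUBIC))
```

```text
t 7.52 p [0.6488 0.1976 0.1837] yaw 67.22 z [ 0.003  0.002 -1.   ] F [-2.1  2.7  9.3] M [ 0.35  0.36 -0.07] gap 0.12 q [ 0.19  0.46  1.34  0.    1.34 -0.98]
```

View pics/s6.png

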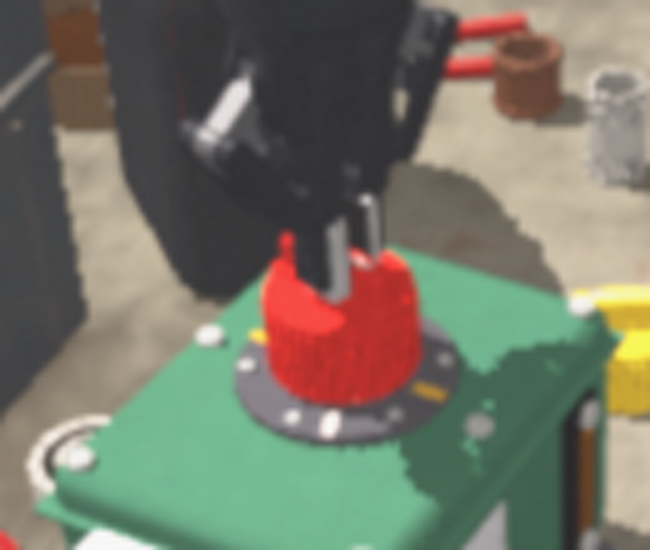

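The cap turns freely at this depth (moment under 0.1 N m). Continuing.

play_rows --pt "0 0 0 0 0 -0.08 0" --pt "0 0 0 0 0 -0.08 0" --pt "0 0 0 0 0 -0.08 0" --pt "0 0 0 0 0 -0.08 0" --pt "0 0 0 0 0 -0.08 0" --pt "0 0 0 0 0 0 0"

```text
time_s: 8.07
ee_pos: [0.6488, 0.1979, 0.1837]
tool_rot: [0.389, 0.921, 0.002, 0.001]
wrist_force: [-2.3, 3.0, 9.4]
finger_gap: 0.121
```

```bash
python3 -c "
from h import *
st()"
```

```text
t 8.07 p [0.6488 0.1979 0.1837] yaw 44.26 z [ 0.003  0.002 -1.   ] F [-2.3  3.   9.4] M [ 0.41  0.5  -0.02] gap 0.121 q [ 0.19  0.46  1.34  0.    1.34 -0.58]
```

play_rows --pt "0 0 0 0 0 -0.08 0" --pt "0 0 0 0 0 -0.08 0" --pt "0 0 0 0 0 -0.08 0" --pt "0 0 0 0 0 -0.08 0" --pt "0 0 0 0 0 -0.08 0" --pt "0 0 0 0 0 -0.08 0" --pt "0 0 0 0 0 -0.08 0" --pt "0 0 0 0 0 0 0"

```text
time_s: 8.73
ee_pos: [0.649, 0.1982, 0.1838]
tool_rot: [0.628, 0.778, 0.002, 0.001]
wrist_force: [-1.6, 3.2, 9.1]
finger_gap: 0.117
```

Run:
```python
from h import *
st()
im,K,R,t=cam('side'); cv2.imwrite('pics/s7.png',cv2.resize(im[120:230,180:310],None,fx=5,fy=5,interpolation=cv2.INTER_CUBIC))
```

```text
t 8.73 p [0.649  0.1982 0.1838] yaw 12.17 z [ 0.004  0.003 -1.   ] F [-1.6  3.2  9.1] M [ 0.5   0.39 -0.02] gap 0.117 q [ 0.19  0.46  1.34  0.    1.34 -0.02]
```

View pics/s7.png

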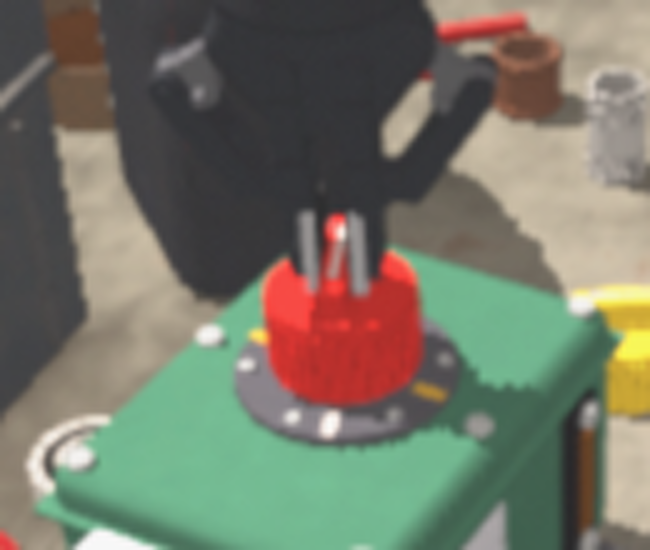

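play_rows --pt "0 0 0 0 0 -0.025 0" --pt "0 0 0 0 0 -0.025 0" --pt "0 0 0 0 0 0 0"

```text
time_s: 9.03
ee_pos: [0.6491, 0.1982, 0.1838]
tool_rot: [0.647, 0.763, 0.002, 0.001]
wrist_force: [-1.3, 3.1, 9.6]
finger_gap: 0.122
```

```bash
python3 -c "
from h import *
st()"
```

```text
t 9.03 p [0.6491 0.1982 0.1838] yaw 9.42 z [ 0.004  0.003 -1.   ] F [-1.3  3.1  9.6] M [0.51 0.49 0.  ] gap 0.122 q [0.19 0.46 1.34 0.   1.34 0.03]
```

play_rows --pt "0 0 0 0 0 -0.025 0" --pt "0 0 0 0 0 -0.025 0" --pt "0 0 0 0 0 0 0"

```text
time_s: 9.28
ee_pos: [0.6488, 0.1983, 0.1838]
tool_rot: [0.665, 0.746, 0.002, 0.0]
wrist_force: [-2.7, 3.8, 9.4]
finger_gap: 0.118
```

```bash
python3 -c "
from h import *
st()"
```

```text
t 9.28 p [0.6488 0.1983 0.1838] yaw 6.57 z [ 0.003  0.003 -1.   ] F [-2.7  3.8  9.4] M [0.52 0.56 0.03] gap 0.118 q [0.19 0.46 1.34 0.   1.34 0.08]
```

play_rows --pt "0 0 0 0 0 -0.02 0" --pt "0 0 0 0 0 -0.01 0" --pt "0 0 0 0 0 0 0"

```text
time_s: 9.53
ee_pos: [0.6486, 0.1983, 0.1838]
tool_rot: [0.676, 0.737, 0.002, 0.0]
wrist_force: [-3.3, 3.7, 10.0]
finger_gap: 0.119
```

```bash
python3 -c "
from h import *
st()"
```

```text
t 9.53 p [0.6486 0.1983 0.1838] yaw 4.92 z [ 0.003  0.003 -1.   ] F [-3.3  3.7 10. ] M [0.53 0.65 0.37] gap 0.119 q [0.19 0.46 1.34 0.   1.34 0.11]
```

play_rows --pt "0 0 0 0 0 -0.02 0" --pt "0 0 0 0 0 -0.01 0" --pt "0 0 0 0 0 0 0"

```text
time_s: 9.78
ee_pos: [0.6486, 0.1983, 0.1838]
tool_rot: [0.687, 0.727, 0.002, 0.0]
wrist_force: [-2.4, 2.5, 9.8]
finger_gap: 0.117
```

Run:
```python
from h import *
st()
im,K,R,t=cam('side'); cv2.imwrite('pics/s8.png',cv2.resize(im[120:230,180:310],None,fx=5,fy=5,interpolation=cv2.INTER_CUBIC))
```

```text
t 9.78 p [0.6486 0.1983 0.1838] yaw 3.27 z [ 0.003  0.003 -1.   ] F [-2.4  2.5  9.8] M [0.59 0.68 0.76] gap 0.117 q [0.19 0.46 1.34 0.   1.34 0.14]
```

View pics/s8.png

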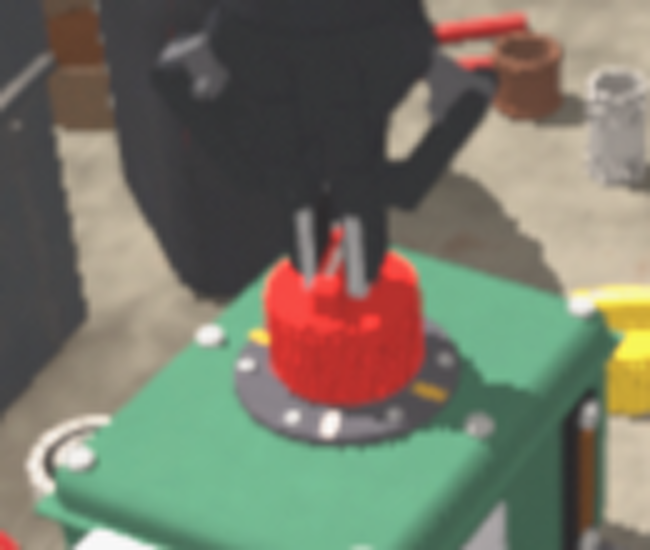

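The stop was felt at yaw of about 5.5° (72° past the notches), and the moment reached 0.76 N m. I'll ease the twist back, let it spring up, then open.

play_rows --pt "0 0 0 0 0 0.02 0" --pt "0 0 0 0 0 0.03 0" --pt "0 0 1 0 0 0 0" --pt "0 0 1 0 0 0 0" --pt "0 0 1 0 0 0 0" --pt "0 0 1 0 0 0 0" --pt "0 0 0 0 0 0 0"

```text
time_s: 10.42
ee_pos: [0.6486, 0.1982, 0.1866]
tool_rot: [0.669, 0.743, 0.002, -0.0]
wrist_force: [-0.6, 4.0, 7.6]
finger_gap: 0.12
```

```bash
python3 -c "
from h import *
st()"
```

```text
t 10.42 p [0.6486 0.1982 0.1866] yaw 6.04 z [ 0.002  0.003 -1.   ] F [-0.6  4.   7.6] M [0.75 0.41 0.09] gap 0.12 q [0.19 0.45 1.34 0.   1.35 0.09]
```

play_rows --pt "0 0 0 0 0 0 0.2" --pt "0 0 0 0 0 0 0.3" --pt "0 0 0 0 0 0 0.3" --pt "0 0 0 0 0 0 0.3" --pt "0 0 0 0 0 0 0.3"

```text
time_s: 10.83
ee_pos: [0.6485, 0.1962, 0.1849]
tool_rot: [0.669, 0.743, -0.0, 0.0]
wrist_force: [-0.6, -0.1, 0.9]
finger_gap: 0.301
```

Run:
```python
from h import *
st()
im,K,R,t=cam('side'); cv2.imwrite('pics/s9.png',cv2.resize(im[120:230,180:310],None,fx=5,fy=5,interpolation=cv2.INTER_CUBIC))
```

```text
t 10.83 p [0.6485 0.1962 0.1849] yaw 6.0 z [-0.    -0.001 -1.   ] F [-0.6 -0.1  0.9] M [-0.05 -0.09  0.02] gap 0.301 q [ 0.19  0.46  1.34 -0.    1.35  0.09]
```

View pics/s9.png

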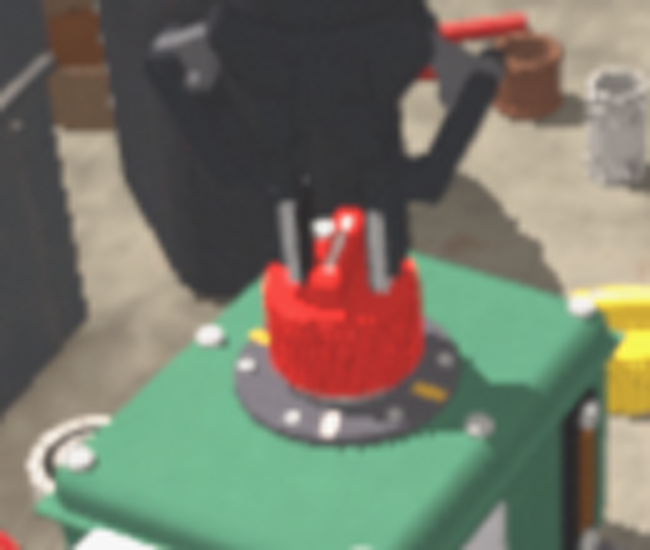

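play_rows --pt "0 0 10 0 0 0 0.3" --pt "0 0 15 0 0 0 0.35" --pt "0 0 20 0 0 0 0.4" --pt "0 0 25 0 0 0 0.5" --pt "-20 0 25 0 0 0 0.5" --pt "-30 0 10 0 0 0 0.5" --pt "-35 0 0 0 0 0 0.5" --pt "-35 0 0 0 0 0 0.5" --pt "-35 0 0 0 0 0 0.5" --pt "-35 0 0 0 0 0 0.5"

```text
time_s: 11.72
ee_pos: [0.4565, 0.1968, 0.2907]
tool_rot: [0.669, 0.743, 0.0, 0.0]
wrist_force: [0.3, 0.5, 1.8]
finger_gap: 0.505
```

play_rows --pt "-30 0 0 0 0 0 0.5" --pt "-20 0 0 0 0 0 0.5" --pt "0 0 0 0 0 0 0.5" --pt "0 0 0 0 0 0 0.5"

```text
time_s: 12.05
ee_pos: [0.4077, 0.197, 0.2913]
tool_rot: [0.669, 0.744, 0.001, 0.001]
wrist_force: [-0.1, 0.4, -0.8]
finger_gap: 0.5
```

Run:
```python
from h import *
st()
im,K,R,t=cam('side'); a=cv2.resize(im[150:230,200:300],None,fx=6,fy=6,interpolation=cv2.INTER_CUBIC)
im2,K,R,t=cam('top'); b=cv2.resize(im2[125:215,225:325],None,fx=6,fy=6,interpolation=cv2.INTER_CUBIC)
cv2.imwrite('pics/s10.png',a);cv2.imwrite('pics/t10.png',b)
```

```text
t 12.05 p [0.4077 0.197  0.2913] yaw 6.06 z [ 0.002  0.001 -1.   ] F [-0.1  0.4 -0.8] M [ 0.07  0.02 -0.02] gap 0.5 q [ 0.3   0.06  1.63 -0.    1.45  0.19]
```

View pics/s10.png

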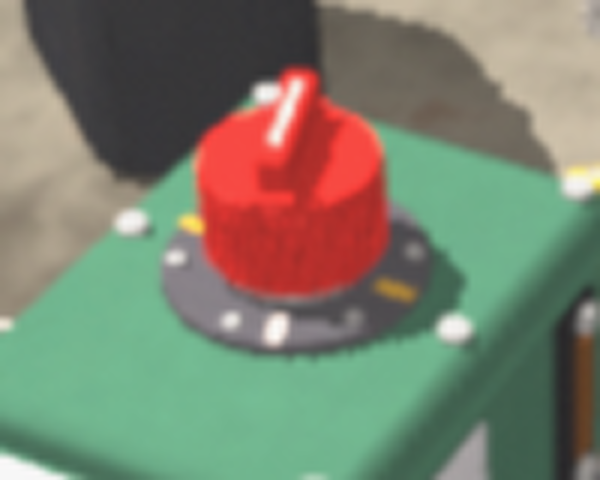

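View pics/t10.png

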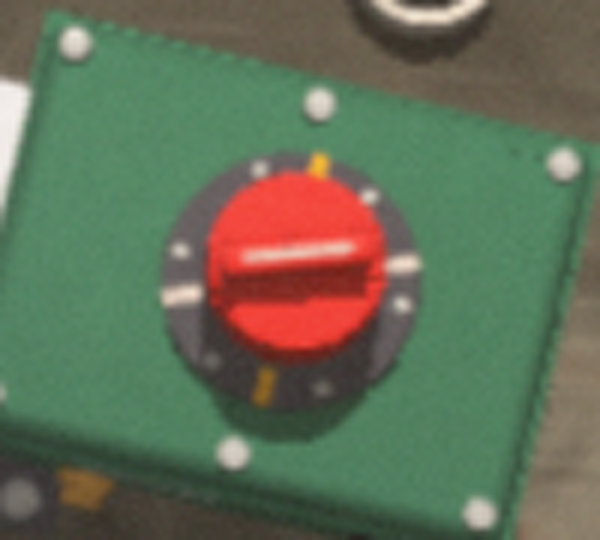

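The bar (top crop (243,257) to (354,246)) now points at the white marks. I'll check angle and height by triangulation.

Run:
```python
from h import *
def tri(st_,boxt,boxs):
    o=[]
    for n,(x0,x1,y0,y1) in (('top',boxt),('side',boxs)):
        im,K,R,t=cam(n);h=cv2.cvtColor(im,cv2.COLOR_BGR2HSV)
        m=np.zeros(im.shape[:2],bool);m[y0:y1,x0:x1]=((h[...,1]<130)&(h[...,2]>(130 if n=='top' else 150)))[y0:y1,x0:x1]
        ys,xs=np.nonzero(m);o.append((K@np.c_[R,t],np.array([xs.mean(),ys.mean()])));
        P=np.array([plane((x,y),K,R,t,.2015)[:2] for x,y in zip(xs,ys)]);u=np.linalg.svd(P-P.mean(0))[2][0]
        print(n,len(xs),o[-1][1],P.mean(0),np.degrees(np.arctan2(u[1],u[0]))%180)
    X=cv2.triangulatePoints(o[0][0],o[1][0],o[0][1],o[1][1]).ravel();print((X[:3]/X[3]).round(4))
tri('', (264,285,163,170),(244,252,162,176))
st()
```

```text
top 38 [274.18421053 166.63157895] [0.64799583 0.19588454] 96.85031542185475
side 48 [246.52083333 167.47916667] [0.64897298 0.19490156] 103.03924297392253
[0.6482 0.196  0.2022]
t 12.25 p [0.4096 0.197  0.2903] yaw 5.99 z [ 0.001 -0.    -1.   ] F [-0.4  0.4 -0.7] M [-0.    0.02 -0.01] gap 0.499 q [ 0.3   0.06  1.63 -0.    1.45  0.19]
```

Bar top measures 202.2 mm (201.5 expected when locked, about 205.5 if only dropped in). The bar stands at about 97°, with the lock line at 99.7° and 4° of play. The robot is clear, so I'm handing in.

```bash
python3 -c "
from station import hand_in
print(hand_in())"
```

```text
the job is handed in; nothing more can be done
None
```

The red filler cap is locked on the neck, and the job was handed in at about 12 s of the 51 s allowed. No verdict was reported.

- **Drop-in:** I gripped the bar and turned the cap 45° clockwise to the notches. When I opened the jaws it dropped about 7 mm by itself.
- **Press and twist:** I regripped and pressed it to about 15 mm below its starting height, with 9–10 N at the wrist. I then twisted it 72° clockwise to the stop; the moment peaked at about 0.8 N m, against the 3 N m that breaks the lugs.
- **Release:** I eased the twist back, let it spring up, let go and moved the arm clear.

**Last checks**
- **Height:** the bar top triangulated to 202.2 mm; 201.5 mm is expected when locked and about 205.5 mm when only dropped in.
- **Direction:** the top view gave 96.9° and the side view 103.0°, around the lock line at 99.7°. The two views disagree by 6°. I trust the top view, since it agrees with where the jaws let go and is within the 4° of play.
- **Not checked:** I did not test the lock by trying to turn the cap back.

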